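# Rear-hub parts from strip-down rack to build-up rack in reverse order

## Robot

A 6-joint arm with a two-finger parallel gripper is mounted at the origin on the work surface. World frame = base frame: x ahead of the robot, y to its left, z up, the work surface at z = 0. Lengths are in mm, angles in rad, forces in N, time in s.
With the tool pointing down it reaches from about 325 to 850 mm from the base axis. Payload 4.4 kg.
Tool frame: the origin (TCP) lies at the very end of the fingers, on their centre line; the grasp point (between the pads) lies 19 mm behind it; z points along the fingers, y is the direction in which the jaws open and shut (so a half turn about z gives the same grasp; the last joint's range is limited). The gripper opens to 94 mm and grips with 3 to 60 N. Pads are 16 mm wide; open, the fingers measure 119 mm over their backs; the gripper's body (75 mm by 177 mm) begins 78 mm behind the grasp point.
Start: joints at [-1.296, 0.207, 1.542, -0, 1.393, -0.15], TCP at [236.968, -523.902, 205.447] pointing down, gripper open.
Joint ranges: [-2.73, 2.73], [-0.86, 2.22], [0.23, 2.46], [-1.11, 4.25], [0.08, 2.63], [-2.82, 2.82]. Speed limits (rad/s): [2.79, 2.79, 3.14, 3.14, 3.14, 3.14].

## Interface

Orientations are given as a rotation vector (axis times angle).
In Python, from plant import ctrl, optics gives the robot as it stands. The module is installed in compiled form; this text tells all that it offers.
- The arm moves only by the tool send_rows, never from a script. Its argument "series" is a list of rows, each a list of 3 entries, a list of its own where there are three numbers: the shift along the tool's x, y, z in cm, then the turn, a rotation vector about the tool's x, y, z in rad, then the opening in per cent of the stroke, from 0 (shut) to 100 (fully open). In form: [[[dx, dy, dz], [ax, ay, az], gripper], ...]. A call has 1 to 12 rows; each row is the pose to reach, as a shift and turn from the pose measured when the call began, along the tool's axes at that moment; what a row does not reach only later rows make up. A row lasts 1/8 s, in which the tool goes at most 62.5 mm and 10.7 degrees, less where a joint would pass 70% of its speed; a pose out of reach is approached as far as the arm can. A call with a gripper value outside its range is refused whole. The fingers move at their own pace and stop on an object; "squeeze" is the grip in N (left out, the last holds). Time passes only in rows, so rows that repeat a pose let the fingers close. It gives the time, the measured TCP pose, the force and the opening at its end, in the units of the state.
- ctrl.get_state(): the state, without advancing time (a new reading comes with each control period).
- optics.grab_frame(name): name is "side" or "top"; returns a dict with "frame" (420x560x3 uint8, blue, green, red), "range_z" (420x560 float32, mm along the optical axis (not along the pixel's ray), 0 where there is no reading), "intrinsics" (3x3 intrinsics, pixels), "T" (4x4, takes a point from camera to world coordinates). Camera axes: x right, y down, z forward; pixel columns grow to the right and rows downward; lengths in mm; the calibration is good to about 2 mm. A picture is of the moment at which its call begins.
- ctrl.job_done(): hands the job in, once; it reports no verdict.
The state is a dict: "t": time; "joints": joint angles; "joint_velocities": joint speeds; "tau": joint torques, N m; "eef_pos": TCP position; "eef_rot": TCP orientation; "wrist_force": force on the tool from outside, world axes, zero at the start; "moment": the same for the moment, N m; "gripper_width": opening from 0.0 (shut) to 1.0 (fully open).
Only numpy, scipy, OpenCV 4.12 (cv2) and the standard library are available. Lean on these libraries where they do the work, as an engineer would, in place of code of your own. Each camera call takes 0.05 s, during which the arm holds its last target. There are 200 camera calls.

## Task

The four parts of a rear hub stand on the plywood strip-down rack in the order in which they came off, first off at the end with the upright bolt. Move them to the empty aluminium build-up rack in reverse order for assembly, one on the middle of each pad: the last one off goes next to the hub shell, and the first one off farthest from it. Keep every part standing upright throughout and leave all four standing still.

Things in the scene. Friction and masses are not known exactly. Their poses are not given: they have to be found in the camera images.
- cup_mid (a point): bearing cup: low, wide bright steel drum 46 mm across and 32 mm high (the lowest 6 mm only 38 mm across), with a dark ring and a brass centre on its flat top; about 160 g. Round about its upright axis, so its yaw is of no account. This point is its centre, half-way up (16 mm above its foot). Stands at the start on a pad of the strip-down rack, its foot 18 mm above the table.
- freehub_mid (a point): freehub: dark steel splined cylinder, 33 mm across (36 mm to look at over its splines) and 42 mm high; about 180 g. Round about its upright axis, so its yaw is of no account. This point is its centre, half-way up (21 mm above its foot). Stands at the start on a pad of the strip-down rack, its foot 18 mm above the table.
- sleeve_mid (a point): axle sleeve: the tall slim plain aluminium tube, 26 mm across and 58 mm high; about 100 g. Round about its upright axis, so its yaw is of no account. This point is its centre, half-way up (29 mm above its foot). Stands at the start on a pad of the strip-down rack, its foot 18 mm above the table.
- cone_mid (a point): bearing cone: bright steel, a thin flange 44 mm across at its foot (7 mm thick), above it a neck 30 mm across up to 40 mm, then tapering to 20 mm across at the top, 46 mm high; about 140 g. Grip it by the neck. Round about its upright axis, so its yaw is of no account. This point is its centre, half-way up (23 mm above its foot). Stands at the start on a pad of the strip-down rack, its foot 18 mm above the table.
- seat_cup: dull blue felt-topped pad, 50 mm across, 3 mm thick, fixed on the plywood strip-down rack; the bearing cup starts on it. Origin: centre of its underside, 15 mm above the table. Its y axis runs along the row (within 8 degrees of world y), x across it. The row's four pads are 68 mm apart; the one next to the bolt is 85 mm from it.
- seat_freehub: dull blue felt-topped pad, 50 mm across, 3 mm thick, fixed on the plywood strip-down rack; the freehub starts on it. Origin: centre of its underside, 15 mm above the table. Its y axis runs along the row (within 8 degrees of world y), x across it. The row's four pads are 68 mm apart; the one next to the bolt is 85 mm from it.
- seat_sleeve: dull blue felt-topped pad, 50 mm across, 3 mm thick, fixed on the plywood strip-down rack; the axle sleeve starts on it. Origin: centre of its underside, 15 mm above the table. Its y axis runs along the row (within 8 degrees of world y), x across it. The row's four pads are 68 mm apart; the one next to the bolt is 85 mm from it.
- seat_cone: dull blue felt-topped pad, 50 mm across, 3 mm thick, fixed on the plywood strip-down rack; the bearing cone starts on it. Origin: centre of its underside, 15 mm above the table. Its y axis runs along the row (within 8 degrees of world y), x across it. The row's four pads are 68 mm apart; the one next to the bolt is 85 mm from it.
- bolt: bright steel bolt, 10 mm thick, standing 55 mm high on a 36 mm wide round foot, fixed at either end of the strip-down rack, in line with its row; a small steel bowl is at the other end. Origin: centre of its underside, 15 mm above the table. Both racks are slabs 70 mm across by 450 mm, 15 mm high, about 180 mm apart, either one nearer the robot; a spanner 4 mm thick lies between.
- hub: hub shell, steel spool 58 mm wide, 93 high, fixed at one end of the aluminium rack; green tin at the other. Origin: underside centre, 15 mm above the table. x across the row, y along it. Pads like the others (tops 3 mm above origin) at x=0, 85, 153, 221, 289 mm from it: along its -y if it is on the robot's left (world y>0), else +y. Dividers 7 mm over the pads between them on both racks: grip across the row.
Not all that is in view belongs to the job. Leave any red look-alike of the part that bears sleeve_mid alone.

How it is judged (in metres and radians):
At the end, for the whole second after the job is handed in: Each part stands upright (within 7 degrees), at rest, foot on its pad (height within 5 mm), within 12 mm of the pad's middle along and across the build-up rack; last off next to the hub shell, then the others in reverse order of coming off, first off farthest from the hub (x of cup_mid in the frame of hub between -0.012 and 0.012 m and z of cup_mid in the frame of hub between 0.014 and 0.024 m and angle between each of cup_mid, freehub_mid, sleeve_mid, cone_mid's own z axis and vertical below 0.12 rad and linear speed of each of cup, freehub, sleeve, cone below 0.02 m/s and angular speed of each of cup, freehub, sleeve, cone below 0.2 rad/s and ((horizontal distance between seat_cup and bolt between 0.051 and 0.119 m and horizontal distance between cup_mid and hub between 0.277 and 0.301 m) or (horizontal distance between seat_cup and bolt between 0.119 and 0.187 m and horizontal distance between cup_mid and hub between 0.209 and 0.233 m) or (horizontal distance between seat_cup and bolt between 0.187 and 0.255 m and horizontal distance between cup_mid and hub between 0.141 and 0.165 m) or (horizontal distance between seat_cup and bolt between 0.255 and 0.323 m and horizontal distance between cup_mid and hub between 0.073 and 0.097 m)) and x of freehub_mid in the frame of hub between -0.012 and 0.012 m and z of freehub_mid in the frame of hub between 0.019 and 0.029 m and ((horizontal distance between seat_freehub and bolt between 0.051 and 0.119 m and horizontal distance between freehub_mid and hub between 0.277 and 0.301 m) or (horizontal distance between seat_freehub and bolt between 0.119 and 0.187 m and horizontal distance between freehub_mid and hub between 0.209 and 0.233 m) or (horizontal distance between seat_freehub and bolt between 0.187 and 0.255 m and horizontal distance between freehub_mid and hub between 0.141 and 0.165 m) or (horizontal distance between seat_freehub and bolt between 0.255 and 0.323 m and horizontal distance between freehub_mid and hub between 0.073 and 0.097 m)) and x of sleeve_mid in the frame of hub between -0.012 and 0.012 m and z of sleeve_mid in the frame of hub between 0.027 and 0.037 m and ((horizontal distance between seat_sleeve and bolt between 0.051 and 0.119 m and horizontal distance between sleeve_mid and hub between 0.277 and 0.301 m) or (horizontal distance between seat_sleeve and bolt between 0.119 and 0.187 m and horizontal distance between sleeve_mid and hub between 0.209 and 0.233 m) or (horizontal distance between seat_sleeve and bolt between 0.187 and 0.255 m and horizontal distance between sleeve_mid and hub between 0.141 and 0.165 m) or (horizontal distance between seat_sleeve and bolt between 0.255 and 0.323 m and horizontal distance between sleeve_mid and hub between 0.073 and 0.097 m)) and x of cone_mid in the frame of hub between -0.012 and 0.012 m and z of cone_mid in the frame of hub between 0.021 and 0.031 m and ((horizontal distance between seat_cone and bolt between 0.051 and 0.119 m and horizontal distance between cone_mid and hub between 0.277 and 0.301 m) or (horizontal distance between seat_cone and bolt between 0.119 and 0.187 m and horizontal distance between cone_mid and hub between 0.209 and 0.233 m) or (horizontal distance between seat_cone and bolt between 0.187 and 0.255 m and horizontal distance between cone_mid and hub between 0.141 and 0.165 m) or (horizontal distance between seat_cone and bolt between 0.255 and 0.323 m and horizontal distance between cone_mid and hub between 0.073 and 0.097 m))); the robot touches nothing.
It fails at once if the bearing cup is tipped over (more than 40 degrees) (angle between cup_mid's own z axis and vertical above 0.7 rad).
It fails at once if the freehub is tipped over (more than 40 degrees) (angle between freehub_mid's own z axis and vertical above 0.7 rad).
It fails at once if the axle sleeve is tipped over (more than 40 degrees) (angle between sleeve_mid's own z axis and vertical above 0.7 rad).
It fails at once if the bearing cone is tipped over (more than 40 degrees) (angle between cone_mid's own z axis and vertical above 0.7 rad).
It also fails if it takes over 104 s, if anything falls off the work surface, if the arm or the gripper's body presses on something with over 40 N, if the wrist force passes 120 N, or if a joint passes its speed limit or range.

## Working session

There is one attempt and no reset: what is moved stays moved. The work goes in short steps, Python scripts to look and compute and a tool call to move; the robot and the scene stay as the last step left them, time stands still between calls to the robot, and variables do not carry over. Pictures are saved under pics/ and viewed, about 12 in all and at most 16, crops included, and the job is handed in when it is done.

Besides the shell and the picture viewer there is one more tool, called after "Request:" by a JSON object that holds its "method" and its "body", one argument or row to a line. send_rows: Moves the arm, as the interface text tells. Its arguments: {"type":"object","properties":{"series":{"type":"array","items":{"type":"array"}},"squeeze":{"type":"number"}},"required":["series"]}

```bash
mkdir -p pics
python3 - <<'E'
from plant import ctrl,optics
import cv2,numpy as np
s=ctrl.get_state();print(s['t'],s['eef_pos'],s['eef_rot'],s['gripper_width'])
for n in('top','side'):
    f=optics.grab_frame(n);np.savez(n+'.npz',**f);cv2.imwrite(f'pics/{n}0.png',f['frame']);print(n,f['intrinsics'].tolist(),np.round(f['T'],3).tolist())
E
```

```text
0.0 [ 236.75413532 -523.12143303  204.29775462] [-3.06881490e+00 -6.61795789e-01  2.33493252e-04] 0.9996389545161348
top [[445.56598706878026, 0.0, 281.5937377306482], [0.0, 445.56598706878026, 218.35128633158337], [0.0, 0.0, 1.0]] [[-0.173, -0.965, 0.198, 390.347], [-0.985, 0.17, -0.031, -2.208], [-0.004, -0.2, -0.98, 736.777], [0.0, 0.0, 0.0, 1.0]]
side [[408.6583068895008, 0.0, 282.69399543735636], [0.0, 408.6583068895008, 214.41706701392985], [0.0, 0.0, 1.0]] [[0.959, -0.211, 0.19, 382.737], [-0.284, -0.726, 0.626, -411.958], [0.006, -0.654, -0.756, 550.07], [0.0, 0.0, 0.0, 1.0]]
```

View pics/top0.png

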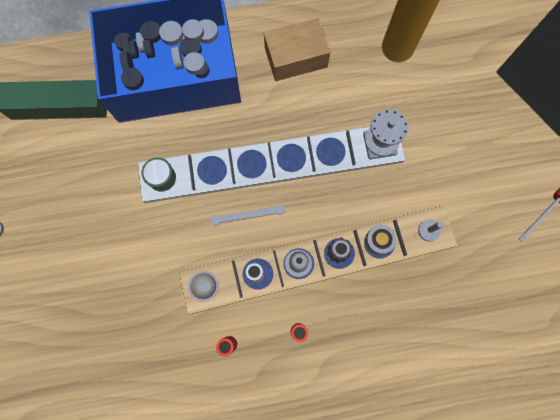

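View pics/side0.png

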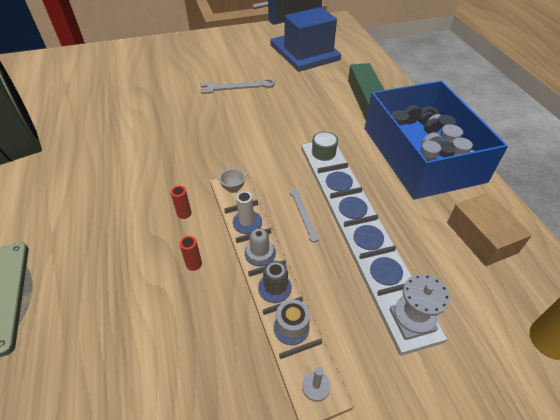

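The pictures show the order from the bolt (top 430,230): cup (381,240), freehub (340,252), cone (298,262), sleeve (257,272). The hub is at (388,130), with free pads at (331,152), (291,157), (252,164) and (212,170). So the sleeve goes nearest the hub, then cone, freehub and cup.

```bash
cat > m.py <<'E'
import numpy as np,cv2
from plant import ctrl,optics
def get(n):
    f=optics.grab_frame(n); return f
def ray(f,u,v,z):
    K,T=f['intrinsics'],f['T']; d=T[:3,:3]@np.linalg.inv(K)@[u,v,1.]; o=T[:3,3]
    return o+d*(z-o[2])/d[2]
def cloud(f):
    K,T,Z=f['intrinsics'],f['T'],f['range_z'].astype(float)
    v,u=np.indices(Z.shape); P=np.stack([(u-K[0,2])/K[0,0]*Z,(v-K[1,2])/K[1,1]*Z,Z],-1)
    W=P@T[:3,:3].T+T[:3,3]; W[Z<=0]=np.nan; return W
E
python3 - <<'E'
from m import *
F={n:dict(np.load(n+'.npz')) for n in('top','side')}
seeds={'top':dict(cup=(381,240),free=(340,252),cone=(298,262),sleeve=(257,272)),'side':dict(cup=(293,316),free=(275,278),cone=(260,242),sleeve=(245,205))}
H=dict(cup=50,free=60,cone=64,sleeve=76)
dst={'top':[(331,152),(291,157),(252,164),(212,170)],'side':[(387,271),(369,237),(353,207),(340,181)]}
for n,f in F.items():
    hsv=cv2.cvtColor(f['frame'],cv2.COLOR_BGR2HSV); m=cv2.inRange(hsv,(100,80,30),(130,255,200))
    k,l,st,c=cv2.connectedComponentsWithStats(m)
    W=cloud(f); C=[]
    for u,v in dst[n]:
        i=l[v,u]; h=cv2.convexHull(np.argwhere(l==i)[:,::-1].astype(np.int32))
        e=cv2.fitEllipse(h); C.append(ray(f,*e[0],18)); print(n,'dst',np.round(e[0],1),st[i,4],C[-1].round(1),'z',np.nanmedian(W[l==i][:,2]).round(1))
    C=np.array(C); print(' gaps',np.linalg.norm(np.diff(C[:,:2],axis=0),axis=1).round(1), 'ang',np.degrees(np.arctan2(*(C[3]-C[0])[1::-1])) if 0 else np.degrees(np.arctan2(C[3][0]-C[0][0],C[3][1]-C[0][1])).round(2))
    for p,(u,v) in seeds[n].items():
        g=ray(f,u,v,H[p]); d=np.hypot(*(W[...,:2]-g[:2]).transpose(2,0,1))
        s=(d<30)&(W[...,2]>H[p]-4)
        (x,y),r=cv2.minEnclosingCircle(W[s][:,:2].astype(np.float32))
        q=(d<30)&(W[...,2]>28); 
        print(n,p,'top',s.sum(),round(x,1),round(y,1),'r',round(r,1),'zmax',np.nanmax(W[s][:,2]).round(1),np.nanmedian(W[s][:,2]).round(1))
    # source pads: blue components near
    for i in range(1,k):
        if 60<st[i,4]<3000: print('  blue',c[i].round(),st[i])
W=cloud(F['top'])
for nm,(u,v) in dict(tin=(157,172),hub=(389,124),bin=(165,110),block=(300,45),bolt=(430,228),bowl=(204,285)).items():
    print(nm,W[v,u].round(0), 'zmax nearby',np.nanmax(W[v-15:v+15,u-15:u+15,2]).round())
for nm,(u,v,n,z) in dict(boltfoot=(429,231,'top',18),).items(): print(nm,ray(F[n],u,v,z).round(1))
E
```

```text
top dst [330.5 151. ] 617 [ 636. -127.   18.] z 17.4
top dst [290.9 157.3] 626 [636.6 -58.9  18. ] z 17.4
top dst [251.3 163.4] 632 [637.7   9.   18. ] z 17.3
top dst [211.5 169.5] 635 [638.7  76.8  18. ] z 17.5
 gaps [68.1 67.9 67.9] ang 0.77
top cup top 669 469.9 -171.9 r 23.2 zmax 54.5 49.9
top free top 367 465.2 -104.2 r 17.6 zmax 63.2 59.7
top cone top 218 458.6 -37.2 r 13.9 zmax 66.3 62.8
top sleeve top 236 452.1 31.4 r 12.7 zmax 79.0 75.6
  blue [194.  71.] [174  60  36  19  81]
  blue [330. 151.] [317 138  28  27 617]
  blue [291. 157.] [277 144  29  28 626]
  blue [251. 163.] [237 150  29  28 632]
  blue [211. 170.] [197 156  29  28 635]
  blue [339. 259.] [325 241  29  27 226]
  blue [378. 254.] [365 246  28  12  69]
  blue [308. 263.] [298 249  16  29  66]
  blue [260. 274.] [243 259  30  30 408]
side dst [386.3 270.4] 662 [ 637.2 -125.6   18. ] z 19.2
side dst [368.5 236.6] 542 [638.3 -57.4  18. ] z 19.2
side dst [352.8 206.9] 446 [639.1  10.8  18. ] z 19.1
side dst [338.9 180.7] 369 [640.   78.7  18. ] z 19.2
 gaps [68.2 68.2 68. ] ang 0.76
side cup top 885 470.8 -170.8 
[... 171 characters left out ...]
0.0 77.3
  blue [17. 27.] [   0    0   46   53 1807]
  blue [273.  11.] [269   0  14  23 179]
  blue [309.  34.] [ 271    7   70   59 2187]
  blue [339. 181.] [327 172  25  18 369]
  blue [353. 207.] [340 197  27  21 446]
  blue [248. 224.] [234 212  28  21 247]
  blue [369. 237.] [354 225  30  24 542]
  blue [386. 270.] [371 258  32  26 662]
  blue [273. 293.] [259 279  32  23 267]
  blue [289. 337.] [275 323  34  21 180]
tin [639. 160.  50.] zmax nearby 53.0
hub [ 633. -208.  104.] zmax nearby 109.0
bin [759. 141.  18.] zmax nearby 76.0
block [ 822. -108.   49.] zmax nearby 53.0
bolt [ 475. -254.   38.] zmax nearby 72.0
bowl [450. 116.  20.] zmax nearby 48.0
boltfoot [ 472.7 -258.7   18. ]
```

```bash
cat > p.py <<'E'
import sys,numpy as np
from scipy.spatial.transform import Rotation as R
from plant import ctrl
# usage: p.py x y z jawdeg [x y z jawdeg ...]
s=ctrl.get_state(); p=np.array(s['eef_pos']); r=R.from_rotvec(s['eef_rot'])
print('t',s['t'],'p',p.round(1),'F',np.round(s['wrist_force'],1),'w',round(s['gripper_width'],3),'j',np.round(s['joints'],2))
a=list(map(float,sys.argv[1:]))
for i in range(0,len(a),4):
    t=np.radians(a[i+3]); y=np.array([np.cos(t),np.sin(t),0]); z=np.array([0,0,-1.]); x=np.cross(y,z)
    q=R.from_matrix(np.c_[x,y,z])
    print(a[i:i+4],'->',((r.inv().apply(np.array(a[i:i+3])-p))/10).round(2).tolist(),(r.inv()*q).as_rotvec().round(3).tolist())
E
python3 p.py 452 31.6 150 5.15
```

```text
t 0.1 p [ 236.8 -523.2  204.4] F [-0.  -0.3  0.1] w 0.998 j [-1.3   0.21  1.54 -0.    1.39 -0.15]
[452.0, 31.6, 150.0, 5.15] -> [42.47, -41.67, 5.54] [-0.002, -0.001, -1.236]
```

Request:
{"method": "send_rows", "body": {
  "series": [
    [[42.47,-41.67,5.5],[0,0,-1.236],100],
    [[42.47,-41.67,5.5],[0,0,-1.236],100],
    [[42.47,-41.67,5.5],[0,0,-1.236],100],
    [[42.47,-41.67,5.5],[0,0,-1.236],100],
    [[42.47,-41.67,5.5],[0,0,-1.236],100],
    [[42.47,-41.67,5.5],[0,0,-1.236],100],
    [[42.47,-41.67,5.5],[0,0,-1.236],100],
    [[42.47,-41.67,5.5],[0,0,-1.236],100],
    [[42.47,-41.67,5.5],[0,0,-1.236],100],
    [[42.47,-41.67,5.5],[0,0,-1.236],100],
    [[42.47,-41.67,5.5],[0,0,-1.236],100],
    [[42.47,-41.67,5.5],[0,0,-1.236],100]
  ],
  "squeeze": 15
}}

```text
t: 1.6
eef_pos: [451.4, 31.1, 150.1]
eef_rot: [-2.118, -2.318, 0.0]
wrist_force: [0.7, -0.8, 0.8]
gripper_width: 0.999
```

```bash
python3 p.py 452 31.6 150 5.15 452 31.6 30 5.15
```

```text
t 1.6 p [451.4  31.1 150.1] F [ 0.7 -0.8  0.8] w 0.999 j [-0.12 -0.    1.89  0.    1.25 -0.21]
[452.0, 31.6, 150.0, 5.15] -> [0.05, 0.06, 0.01] [-0.001, -0.002, 0.0]
[452.0, 31.6, 30.0, 5.15] -> [0.03, 0.08, 12.01] [-0.001, -0.002, 0.0]
```

Request:
{"method": "send_rows", "body": {
  "series": [
    [[0.05,0.07,4],[0,0,0],100],
    [[0.05,0.07,8],[0,0,0],100],
    [[0.05,0.07,11],[0,0,0],100],
    [[0.05,0.07,12],[0,0,0],100],
    [[0.05,0.07,12],[0,0,0],100],
    [[0.05,0.07,12],[0,0,0],27],
    [[0.05,0.07,12],[0,0,0],15],
    [[0.05,0.07,12],[0,0,0],15],
    [[0.05,0.07,12],[0,0,0],15],
    [[0.05,0.07,12],[0,0,0],15],
    [[0.05,0.07,12],[0,0,0],15],
    [[0.05,0.07,12],[0,0,0],15]
  ]
}}

```text
t: 3.1
eef_pos: [451.8, 31.9, 30.0]
eef_rot: [-2.117, -2.318, 0.0]
wrist_force: [0.2, -0.9, 0.8]
gripper_width: 0.288
```

```bash
python3 p.py 452 31.6 115 5.15 636.6 -126.3 115 -0.77 636.6 -126.3 31 -0.77
```

```text
t 3.1 p [451.8  31.9  30. ] F [ 0.2 -0.9  0.8] w 0.288 j [-0.12  0.19  1.98  0.    0.98 -0.21]
[452.0, 31.6, 115.0, 5.15] -> [-0.01, 0.0, -8.5] [-0.002, -0.002, 0.0]
[636.6, -126.3, 115.0, -0.77] -> [-17.4, 16.96, -8.55] [-0.002, -0.002, 0.104]
[636.6, -126.3, 31.0, -0.77] -> [-17.42, 16.98, -0.15] [-0.002, -0.002, 0.104]
```

Request:
{"method": "send_rows", "body": {
  "series": [
    [[0,0,-2],[0,0,0],15],
    [[0,0,-5],[0,0,0],15],
    [[0,0,-8.5],[0,0,0],15],
    [[-1.5,1.5,-8.5],[0,0,0.01],15],
    [[-4,4,-8.5],[0,0,0.03],15],
    [[-7,6.8,-8.5],[0,0,0.05],15],
    [[-10,9.7,-8.5],[0,0,0.07],15],
    [[-13,12.7,-8.5],[0,0,0.09],15],
    [[-15.5,15.1,-8.5],[0,0,0.104],15],
    [[-17,16.5,-8.5],[0,0,0.104],15],
    [[-17.4,16.96,-8.5],[0,0,0.104],15],
    [[-17.4,16.96,-8.5],[0,0,0.104],15]
  ]
}}

```text
t: 4.6
eef_pos: [635.8, -126.3, 112.8]
eef_rot: [-2.234, -2.202, 0.002]
wrist_force: [-0.3, -0.7, -0.7]
gripper_width: 0.271
```

```bash
python3 p.py 636.6 -126.3 31 -0.77;python3 - <<'E'
from m import *
cv2.imwrite('pics/s1.png',get('side')['frame'])
E
```

```text
t 4.6 p [ 635.8 -126.3  112.8] F [-0.3 -0.7 -0.7] w 0.271 j [-0.33  0.44  1.43  0.    1.27 -0.32]
[636.6, -126.3, 31.0, -0.77] -> [-0.01, 0.11, 8.18] [-0.004, -0.002, -0.001]
```

View pics/s1.png

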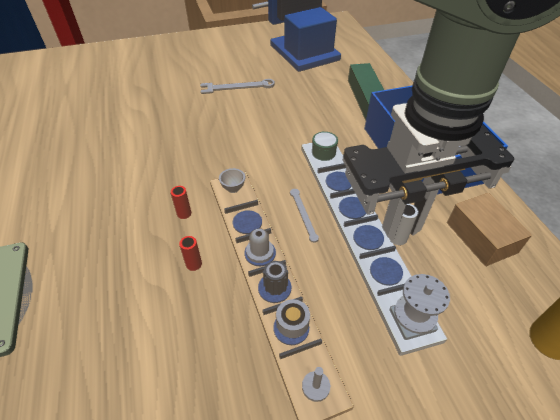

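The sleeve is held upright at (405,225), over the pad next to the hub. I'll lower it.

Request:
{"method": "send_rows", "body": {
  "series": [
    [[0,0.1,3],[0,0,0],15],
    [[0,0.1,6],[0,0,0],15],
    [[0,0.1,7.6],[0,0,0],15],
    [[0,0.1,8.1],[0,0,0],15],
    [[0,0.1,8.2],[0,0,0],15],
    [[0,0.1,8.2],[0,0,0],15],
    [[0,0.1,8.2],[0,0,0],32],
    [[0,0.1,8.2],[0,0,0],60],
    [[0,0.1,8.2],[0,0,0],60],
    [[0,0.1,6],[0,0,0],60],
    [[0,0.1,2],[0,0,0],60],
    [[0,0.1,-2],[0,0,0],100]
  ]
}}

```text
t: 6.15
eef_pos: [636.4, -125.9, 133.9]
eef_rot: [-2.233, -2.202, 0.002]
wrist_force: [0.3, -0.5, -0.1]
gripper_width: 0.675
```

```bash
python3 p.py 458.6 -37.3 130 5.15 458.6 -37.3 30 5.15
```

```text
t 6.15 p [ 636.4 -125.9  133.9] F [ 0.3 -0.5 -0.1] w 0.675 j [-0.33  0.42  1.41  0.    1.31 -0.32]
[458.6, -37.3, 130.0, 5.15] -> [8.61, -17.9, 0.5] [-0.005, -0.003, -0.104]
[458.6, -37.3, 30.0, 5.15] -> [8.58, -17.85, 10.5] [-0.005, -0.003, -0.104]
```

Request:
{"method": "send_rows", "body": {
  "series": [
    [[3,-6,0],[0,0,-0.05],100],
    [[6,-12,0],[0,0,-0.104],100],
    [[8.6,-17.9,0],[0,0,-0.104],100],
    [[8.6,-17.9,0],[0,0,-0.104],100],
    [[8.6,-17.9,2],[0,0,-0.104],100],
    [[8.6,-17.9,6],[0,0,-0.104],100],
    [[8.6,-17.9,9.5],[0,0,-0.104],100],
    [[8.6,-17.88,10.4],[0,0,-0.104],100],
    [[8.6,-17.88,10.4],[0,0,-0.104],60],
    [[8.6,-17.88,10.4],[0,0,-0.104],33],
    [[8.6,-17.88,10.4],[0,0,-0.104],20],
    [[8.6,-17.88,10.4],[0,0,-0.104],20]
  ]
}}

```text
t: 7.65
eef_pos: [459.1, -37.3, 31.9]
eef_rot: [-2.117, -2.317, 0.001]
wrist_force: [0.5, -0.1, -0.6]
gripper_width: 0.608
```

Request:
{"method": "send_rows", "body": {
  "series": [
    [[0,0,0],[0,0,0],20],
    [[0,0,0],[0,0,0],20],
    [[0,0,0],[0,0,0],20],
    [[0,0,0],[0,0,0],20]
  ]
}}

```text
t: 8.15
eef_pos: [458.9, -37.3, 31.9]
eef_rot: [-2.116, -2.316, 0.001]
wrist_force: [-1.8, 1.0, 1.1]
gripper_width: 0.313
```

```bash
python3 p.py 458.6 -37.3 115 5.15 637.4 -58.2 115 -0.77 637.4 -58.2 31 -.77;python3 - <<'E'
from m import *
f=get('top');W=cloud(f);c=np.array([636.6,-126.3])
d=np.hypot(*(W[...,:2]-c).transpose(2,0,1));s=(d<30)&(W[...,2]>71)&(W[...,2]<85)
print('sleeve',s.sum(),cv2.minEnclosingCircle(W[s][:,:2].astype(np.float32)),np.nanmedian(W[s][:,2]))
cv2.imwrite('pics/t2.png',f['frame'])
E
```

```text
t 8.15 p [458.9 -37.3  31.9] F [-1.8  1.   1.1] w 0.313 j [-0.27  0.2   1.96  0.    0.99 -0.36]
[458.6, -37.3, 115.0, 5.15] -> [0.03, -0.06, -8.31] [-0.003, -0.002, 0.0]
[637.4, -58.2, 115.0, -0.77] -> [-3.67, 17.56, -8.37] [-0.003, -0.002, 0.104]
[637.4, -58.2, 31.0, -0.77] -> [-3.69, 17.59, 0.03] [-0.003, -0.002, 0.104]
sleeve 206 ((636.5769653320312, -126.65614318847656), 12.905412673950195) 75.73290489457997
```

View pics/t2.png

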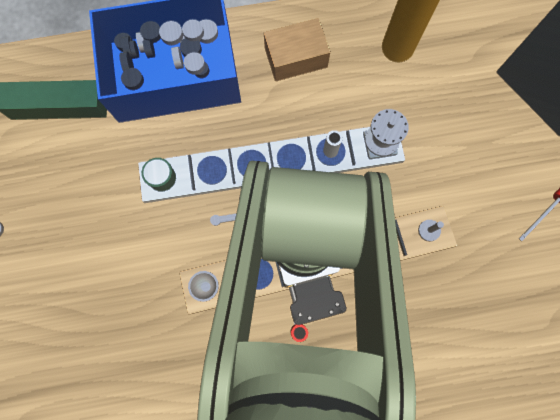

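The sleeve stands on its pad at (334,140), off by less than 1 mm. The cone is gripped at 29.4 mm, which matches its 30 mm neck.

Request:
{"method": "send_rows", "body": {
  "series": [
    [[0,0,-2],[0,0,0],20],
    [[0,0,-5],[0,0,0],20],
    [[0,0,-8],[0,0,0],20],
    [[-0.4,2,-8.3],[0,0,0.01],20],
    [[-1.1,5,-8.3],[0,0,0.03],20],
    [[-1.8,8.5,-8.3],[0,0,0.06],20],
    [[-2.5,12,-8.3],[0,0,0.08],20],
    [[-3.2,15,-8.3],[0,0,0.104],20],
    [[-3.55,17,-8.3],[0,0,0.104],20],
    [[-3.67,17.57,-8.3],[0,0,0.104],20],
    [[-3.67,17.57,-8.3],[0,0,0.104],20],
    [[-3.67,17.57,-8.3],[0,0,0.104],20]
  ]
}}

```text
t: 9.7
eef_pos: [636.4, -58.0, 113.9]
eef_rot: [-2.233, -2.203, 0.003]
wrist_force: [0.5, -0.5, -1.4]
gripper_width: 0.315
```

```bash
python3 p.py 637.4 -58.2 32.4 -.77
```

```text
t 9.7 p [636.4 -58.  113.9] F [ 0.5 -0.5 -1.4] w 0.315 j [-0.23  0.42  1.45  0.    1.27 -0.21]
[637.4, -58.2, 32.4, -0.77] -> [-0.04, 0.14, 8.15] [-0.005, -0.002, -0.0]
```

Request:
{"method": "send_rows", "body": {
  "series": [
    [[0,0.1,3],[0,0,0],20],
    [[0,0.1,6],[0,0,0],20],
    [[0,0.1,7.6],[0,0,0],20],
    [[0,0.1,8.1],[0,0,0],20],
    [[0,0.1,8.17],[0,0,0],20],
    [[0,0.1,8.17],[0,0,0],20],
    [[0,0.1,8.17],[0,0,0],38],
    [[0,0.1,8.17],[0,0,0],60],
    [[0,0.1,8.17],[0,0,0],65],
    [[0,0.1,6],[0,0,0],65],
    [[0,0.1,2],[0,0,0],65],
    [[0,0.1,-2],[0,0,0],100]
  ]
}}

```text
t: 11.2
eef_pos: [637.2, -57.9, 134.6]
eef_rot: [-2.233, -2.202, 0.003]
wrist_force: [0.4, 0.3, -0.3]
gripper_width: 0.719
```

```bash
python3 p.py 465.5 -104 130 5.15 465.5 -104 26 5.15
```

```text
t 11.2 p [637.2 -57.9 134.6] F [ 0.4  0.3 -0.3] w 0.719 j [-0.23  0.41  1.44  0.    1.31 -0.21]
[465.5, -104.0, 130.0, 5.15] -> [-4.84, -17.1, 0.55] [-0.005, -0.003, -0.104]
[465.5, -104.0, 26.0, 5.15] -> [-4.87, -17.04, 10.95] [-0.005, -0.003, -0.104]
```

Request:
{"method": "send_rows", "body": {
  "series": [
    [[-1.6,-6,0],[0,0,-0.05],100],
    [[-3.3,-12,0],[0,0,-0.104],100],
    [[-4.85,-17.1,0],[0,0,-0.104],100],
    [[-4.85,-17.1,0],[0,0,-0.104],100],
    [[-4.85,-17.1,2],[0,0,-0.104],100],
    [[-4.85,-17.1,6],[0,0,-0.104],100],
    [[-4.85,-17.05,9.5],[0,0,-0.104],100],
    [[-4.85,-17.05,10.8],[0,0,-0.104],100],
    [[-4.85,-17.05,10.9],[0,0,-0.104],100],
    [[-4.85,-17.05,10.9],[0,0,-0.104],60],
    [[-4.85,-17.05,10.9],[0,0,-0.104],25],
    [[-4.85,-17.05,10.9],[0,0,-0.104],25]
  ]
}}

```text
t: 12.7
eef_pos: [466.2, -104.2, 27.4]
eef_rot: [-2.116, -2.316, 0.002]
wrist_force: [-0.3, 0.3, -0.6]
gripper_width: 0.715
```

Request:
{"method": "send_rows", "body": {
  "series": [
    [[0,0,0],[0,0,0],25],
    [[0,0,0],[0,0,0],25],
    [[0,0,0],[0,0,0],25],
    [[0,0,0],[0,0,0],25]
  ]
}}

```text
t: 13.2
eef_pos: [466.0, -104.2, 27.4]
eef_rot: [-2.116, -2.316, 0.002]
wrist_force: [-0.9, 0.6, 1.0]
gripper_width: 0.337
```

```bash
python3 p.py 638.4 9.9 115 -0.77;python3 - <<'E'
from m import *
f=get('top');W=cloud(f)
for n,c,h in(('sleeve',(636.6,-126.3),76),('cone',(637.4,-58.2),64)):
    d=np.hypot(*(W[...,:2]-np.array(c)).transpose(2,0,1));s=(d<30)&(W[...,2]>h-4)&(W[...,2]<h+8)
    print(n,s.sum(),cv2.minEnclosingCircle(W[s][:,:2].astype(np.float32)) if s.sum()>3 else '')
E
```

```text
t 13.2 p [ 466.  -104.2   27.4] F [-0.9  0.6  1. ] w 0.337 j [-0.4   0.24  1.92  0.    0.99 -0.49]
[638.4, 9.9, 115.0, -0.77] -> [9.83, 18.16, -8.81] [-0.004, -0.002, 0.104]
sleeve 90 ((638.3465576171875, -125.45185852050781), 13.038416862487793)
cone 184 ((637.6448974609375, -57.73909378051758), 13.829314231872559)
```

Request:
{"method": "send_rows", "body": {
  "series": [
    [[0,0,-2],[0,0,0],25],
    [[0,0,-5],[0,0,0],25],
    [[0,0,-8],[0,0,0],25],
    [[1,2,-8.7],[0,0,0.01],25],
    [[2.7,5,-8.7],[0,0,0.03],25],
    [[4.6,8.5,-8.7],[0,0,0.06],25],
    [[6.5,12,-8.7],[0,0,0.08],25],
    [[8.2,15.2,-8.7],[0,0,0.104],25],
    [[9.5,17.5,-8.7],[0,0,0.104],25],
    [[9.83,18.17,-8.7],[0,0,0.104],25],
    [[9.83,18.17,-8.7],[0,0,0.104],25],
    [[9.83,18.17,-8.7],[0,0,0.104],25]
  ]
}}

```text
t: 14.75
eef_pos: [637.3, 9.3, 113.5]
eef_rot: [-2.234, -2.202, 0.004]
wrist_force: [-0.7, -0.2, -2.0]
gripper_width: 0.337
```

```bash
python3 p.py 638.4 9.9 27.9 -.77
```

```text
t 14.75 p [637.3   9.3 113.5] F [-0.7 -0.2 -2. ] w 0.337 j [-0.12  0.42  1.46  0.    1.27 -0.11]
[638.4, 9.9, 27.9, -0.77] -> [0.04, 0.15, 8.56] [-0.006, -0.002, -0.001]
```

Request:
{"method": "send_rows", "body": {
  "series": [
    [[0,0.1,3],[0,0,0],25],
    [[0,0.1,6],[0,0,0],25],
    [[0,0.1,8],[0,0,0],25],
    [[0,0.1,8.5],[0,0,0],25],
    [[0,0.1,8.57],[0,0,0],25],
    [[0,0.1,8.57],[0,0,0],25],
    [[0,0.1,8.57],[0,0,0],42],
    [[0,0.1,8.57],[0,0,0],60],
    [[0,0.1,8.57],[0,0,0],70],
    [[0,0.1,6],[0,0,0],70],
    [[0,0.1,2],[0,0,0],70],
    [[0,0.1,-2],[0,0,0],100]
  ]
}}

```text
t: 16.25
eef_pos: [638.3, 9.3, 134.4]
eef_rot: [-2.233, -2.201, 0.005]
wrist_force: [0.7, 0.3, 0.3]
gripper_width: 0.772
```

```bash
python3 p.py 470.3 -171.4 130 5.15 470.3 -171.4 25 5.15
```

```text
t 16.25 p [638.3   9.3 134.4] F [0.7 0.3 0.3] w 0.772 j [-0.12  0.4   1.44  0.    1.3  -0.11]
[470.3, -171.4, 130.0, 5.15] -> [-18.31, -16.53, 0.51] [-0.006, -0.002, -0.104]
[470.3, -171.4, 25.0, 5.15] -> [-18.33, -16.47, 11.01] [-0.006, -0.002, -0.104]
```

Request:
{"method": "send_rows", "body": {
  "series": [
    [[-4,-3.6,0],[0,0,-0.05],100],
    [[-8,-7.2,0],[0,0,-0.104],100],
    [[-12.5,-11.3,0],[0,0,-0.104],100],
    [[-16.5,-14.9,0],[0,0,-0.104],100],
    [[-18.3,-16.5,0],[0,0,-0.104],100],
    [[-18.3,-16.5,0],[0,0,-0.104],100],
    [[-18.3,-16.5,2],[0,0,-0.104],100],
    [[-18.3,-16.5,6],[0,0,-0.104],100],
    [[-18.3,-16.5,9.5],[0,0,-0.104],100],
    [[-18.3,-16.5,10.9],[0,0,-0.104],100],
    [[-18.3,-16.5,11.1],[0,0,-0.104],100],
    [[-18.3,-16.5,11.1],[0,0,-0.104],100]
  ]
}}

```text
t: 17.75
eef_pos: [471.3, -171.4, 25.2]
eef_rot: [-2.117, -2.317, 0.003]
wrist_force: [-0.1, 0.6, 0.1]
gripper_width: 1.001
```

Request:
{"method": "send_rows", "body": {
  "series": [
    [[0,0,0],[0,0,0],65],
    [[0,0,0],[0,0,0],40],
    [[0,0,0],[0,0,0],38],
    [[0,0,0],[0,0,0],38],
    [[0,0,0],[0,0,0],38],
    [[0,0,0],[0,0,0],38]
  ]
}}

```text
t: 18.5
eef_pos: [471.1, -171.4, 25.2]
eef_rot: [-2.117, -2.316, 0.004]
wrist_force: [-1.8, -0.2, 0.5]
gripper_width: 0.48
```

```bash
python3 p.py 639.3 77.7 115 -0.77
```

```text
t 18.5 p [ 471.1 -171.4   25.2] F [-1.8 -0.2  0.5] w 0.48 j [-0.52  0.29  1.86 -0.    1.   -0.61]
[639.3, 77.7, 115.0, -0.77] -> [23.31, 18.95, -9.04] [-0.004, -0.001, 0.103]
```

Request:
{"method": "send_rows", "body": {
  "series": [
    [[0,0,-2],[0,0,0],38],
    [[0,0,-5],[0,0,0],38],
    [[0,0,-8],[0,0,0],38],
    [[1.5,1.2,-8.9],[0,0,0.01],38],
    [[4.3,3.5,-8.9],[0,0,0.03],38],
    [[8,6.5,-8.9],[0,0,0.05],38],
    [[12,9.75,-8.9],[0,0,0.07],38],
    [[16,13,-8.9],[0,0,0.09],38],
    [[19.5,15.85,-8.9],[0,0,0.103],38],
    [[22.3,18.1,-8.9],[0,0,0.103],38],
    [[23.31,18.97,-8.9],[0,0,0.103],38],
    [[23.31,18.97,-8.9],[0,0,0.103],38]
  ]
}}

```text
t: 20.0
eef_pos: [639.1, 77.7, 113.0]
eef_rot: [-2.232, -2.205, 0.006]
wrist_force: [-0.9, -0.7, -1.7]
gripper_width: 0.485
```

```bash
python3 p.py 639.3 77.7 25.7 -.77
```

```text
t 20.0 p [639.1  77.7 113. ] F [-0.9 -0.7 -1.7] w 0.485 j [-0.01  0.44  1.44  0.    1.27 -0.  ]
[639.3, 77.7, 25.7, -0.77] -> [-0.0, 0.07, 8.73] [-0.006, -0.0, 0.001]
```

Request:
{"method": "send_rows", "body": {
  "series": [
    [[0,0.05,3],[0,0,0],38],
    [[0,0.05,6],[0,0,0],38],
    [[0,0.05,8],[0,0,0],38],
    [[0,0.05,8.6],[0,0,0],38],
    [[0,0.05,8.73],[0,0,0],38],
    [[0,0.05,8.73],[0,0,0],38],
    [[0,0.05,8.73],[0,0,0],55],
    [[0,0.05,8.73],[0,0,0],75],
    [[0,0.05,8.73],[0,0,0],85],
    [[0,0.05,6],[0,0,0],85],
    [[0,0.05,2],[0,0,0],85],
    [[0,0.05,-3],[0,0,0],85]
  ]
}}

```text
t: 21.5
eef_pos: [638.6, 77.8, 142.9]
eef_rot: [-2.23, -2.204, 0.009]
wrist_force: [-0.1, -1.1, -0.1]
gripper_width: 0.85
```

Request:
{"method": "send_rows", "body": {
  "series": [
    [[0,-5,-4],[0,0,0],85],
    [[0,-11,-8],[0,0,0],85],
    [[0,-17,-8],[0,0,0],85],
    [[10,-20,-8],[0,0,0],85],
    [[16,-20,-8],[0,0,0],85],
    [[22,-20,-8],[0,0,0],85],
    [[27,-20,-8],[0,0,0],85],
    [[27,-20,-8],[0,0,0],85],
    [[27,-20,-8],[0,0,0],85],
    [[27,-20,-8],[0,0,0],85]
  ]
}}

```text
t: 22.75
eef_pos: [442.5, 349.3, 224.6]
eef_rot: [-2.231, -2.204, 0.01]
wrist_force: [0.1, 0.2, 0.1]
gripper_width: 0.85
```

```bash
python3 p.py
python3 - <<'E'
from m import *
for n in('top','side'):
    f=get(n);W=cloud(f);cv2.imwrite(f'pics/{n}9.png',f['frame'])
    for p,c,h in(('sleeve',(636.6,-126.3),76),('cone',(637.4,-58.2),64),('free',(638.4,9.9),60),('cup',(639.3,77.7),50)):
        d=np.hypot(*(W[...,:2]-np.array(c)).transpose(2,0,1));s=(d<30)&(W[...,2]>h-4)&(W[...,2]<h+8)
        if s.sum()>3:
            q,r=cv2.minEnclosingCircle(W[s][:,:2].astype(np.float32));print(n,p,s.sum(),np.round(np.array(q)-c,1),round(r,1),np.median(W[s][:,2]).round(1))
E
```

```text
t 22.75 p [442.5 349.3 224.6] F [0.1 0.2 0.1] w 0.85 j [0.51 0.17 1.54 0.   1.44 0.52]
top sleeve 203 [ 0.5 -0.1] 13.3 75.7
top cone 190 [-0.3 -0.1] 13.7 62.9
top free 320 [-0.3 -0.9] 17.3 59.6
top cup 602 [ 0.1 -0.7] 23.0 49.7
side sleeve 241 [0.6 0.5] 13.5 77.2
side cone 192 [0.6 0.2] 14.6 64.4
side free 265 [-0.8 -0.7] 17.9 61.2
side cup 388 [ 0.6 -0.9] 23.9 51.4
```

View pics/side9.png

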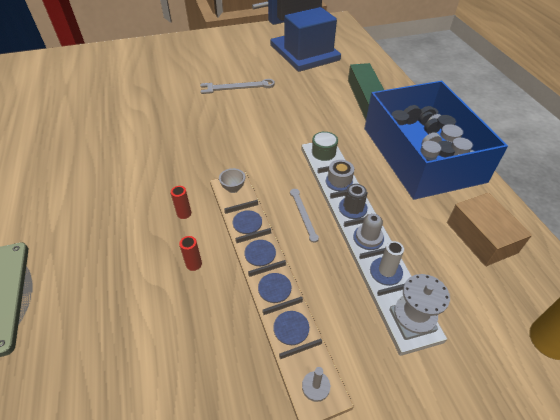

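From the hub outward, the sleeve (392,258), cone (371,230), freehub (354,200) and cup (341,175) all stand upright and centred, and the arm is clear.

```bash
python3 -c "
from plant import ctrl;print(ctrl.job_done())"
```

```text
the job is handed in; nothing more can be done
None
```

I moved all four parts to the aluminium rack in reverse order and handed the job in; it gives no verdict. From the hub shell outwards they stand sleeve, cone, freehub, cup. The cup, first off at the bolt end, is farthest from the hub.

- **Position:** in the last check, both cameras put every part within about 1.2 mm of its pad's middle; the limit is 12 mm.
- **Height and standing:** measured top heights matched parts standing on their pads to within about 1.5 mm. The last side view showed all four upright; I did not measure their tilt or speed.
- **Robot:** the arm was clear of everything, the force reading was near zero, and the clock stood at 22.75 s of the 104 s allowed.

No check failed. The two cameras' heights differed by about 1.6 mm, which fits the stated 2 mm calibration. One reading of the sleeve, taken with only part of it visible, was about 2 mm off the others; full views put it back within 1 mm. I left the red look-alikes alone.

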